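# Set the stop bar of the dish shaker

## Task

Make the shaker that carries the flat petri dish safe for unloading: press the long stop bar along its front edge fully down, near the middle so that both ends go down together, then let go of it; it stays down. Leave the dish standing where it is, and leave the stop bar of the other shaker, the one with the jar on it, up.

Things in the scene. Friction and masses are not known exactly. Their poses are not given: they have to be found in the camera images.
- dish_bar_mid (a point): Middle of the top face of the stop bar to press: grey ribbed bar, 166 mm long, 30 deep, 16 high, between two end cheeks along the front edge (robot side) of the white 190 x 190 mm shaker that carries the petri dish. The point moves with the bar. x points to the shaker's rear, y along the bar, z up. Bar up: 64 mm above the table, cheeks 54 mm. The shaker is fixed.
- dish_bar (a joint): Downward travel of the middle of that bar in m: 0 up, 0.014 fully down on its stops. About 3 N moves it; no return spring, it stays where it is left. It can rock end to end on springs: pressed within 20 mm of its middle it stays nearly level, pressed towards one end it racks.
- jar_bar (a joint): The same travel of the stop bar of the other shaker, which is of the same make and carries the lidded jar; it starts up and must stay up.
- petri_dish: Flat round closed petri dish, 93 mm across and 14 mm high, loose on the shaker's platform about 98 mm behind the bar's middle line. The platform is 71 mm high and begins 36 mm behind that line. Origin at the centre of the dish's underside, z up.

How it is judged:
By the outcome, as a careful person would: the job done as asked, in the order asked, and still so for the second after the job is handed in, with the robot touching nothing.
It also fails if it takes over 26 s, if anything falls off the work surface, if the arm or the gripper's body presses on something with over 40 N, if the wrist force passes 120 N, or if a joint passes its speed limit or range.

## Robot

A 6-joint arm with a two-finger parallel gripper is mounted at the origin on a cart in front of the work surface, level with it; the furniture and walls round the work are solid. World frame = base frame: x ahead of the robot, y to its left, z up, the work surface at z = 0. Lengths are in m, angles in rad, forces in N, time in s.
With the tool pointing down it reaches from about 0.4 to 0.825 m from the base axis. Payload 7 kg.
Tool frame: the origin (TCP) lies at the centre of the arm's flange, where the gripper is bolted on; the fingertips stand 178 mm ahead of it and the grasp point (between the pads) lies 159 mm ahead of it; x points along the fingers, z is the direction in which the jaws open and shut, and the axes are right-handed (so a half turn about x gives the same grasp; the last joint's range is limited). The gripper opens to 88 mm and grips with 3 to 60 N. Pads are 19 mm wide; open, the fingers measure 130 mm over their backs; the gripper's body (78 mm by 193 mm) begins 47 mm behind the grasp point.
Start: joints at [1.459, 0.359, 0.012, 0, -1.224, -0.288], TCP at [0.263, 0.622, 0.405] pointing down, gripper open.
Joint ranges: [-3.07, 3.07], [-1.43, 2.12], [-1.02, 1.25], [-3.03, 1.67], [-3.05, -0], [-3.03, 3.03]. Speed limits (rad/s): [2.39, 2.39, 3.01, 3.14, 3.14, 3.14].

## Interface

Orientations are given as [roll, pitch, yaw] about the fixed x, y, z axes, in that order (R = Rz(yaw) Ry(pitch) Rx(roll)).
In Python, from station import telemetry, optics, job_done, finder gives the robot as it stands.
- The arm moves only by the tool play_rows, never from a script. Its argument "steps" is a list of rows, each an object of numbers: "gripper": the opening, from 0 (shut) to 1 (fully open); "tx", "ty", "tz": the shift along the tool's x, y, z in units of 25 mm (1.0 is 25 mm); "ax", "ay", "az": the turn, a rotation vector about the tool's x, y, z in units of 6 degrees (1.0 is 6 degrees). In form: [{"gripper": .., "tx": .., "ty": .., "tz": .., "ax": .., "ay": .., "az": ..}, ...]. A call has 1 to 20 rows; each row shifts and turns the commanded pose from where the row before left it, along the tool's axes as they then stand; what a row does not reach is not made up. A row lasts 1/12 s, in which the tool goes at most 41.7 mm and 7.16 degrees, less where a joint would pass 70% of its speed; a pose out of reach is approached as far as the arm can. A call is refused whole if a number of a shift passes 1 or a number of a turn 1, either way. A call with a gripper value outside its range is refused whole. The fingers move at their own pace and stop on an object; "newtons" is the grip in N (left out, the last holds). Time passes only in rows, so rows that do not move let the fingers close. It gives the time, the measured TCP pose, the force and the opening at its end, in the units of the state.
- telemetry.get_state(): the state, without advancing time (a new reading comes with each control period).
- optics.grab_frame(name): name is "scene" or "top"; returns the picture (420x560x3 uint8, red, green, blue); there is no depth.
- optics.calibration(name): a dict with "fx", "fy", "cx", "cy" (pixels), "k1" (the pictures are not rectified: a ray, as slopes to the right and down, at radius r is drawn at 1 + k1 r^2 times it, then the intrinsics apply), "T" (4x4, takes a point from camera to world coordinates). Camera axes: x right, y down, z forward; pixel columns grow to the right and rows downward; lengths in m; the calibration is good to about 2 mm. A picture is of the moment at which its call begins. calibration takes no time and is no camera call.
- job_done(): hands the job in, once; it reports no verdict.
Trained networks look in the newest picture that a camera, given by its name, has taken for a name from the list of things; names that differ only in an ending like _2 or _b are one class to them, and where a whole thing is asked for, a point or a joint stands for the part that bears it (a point fixed in the world has none). Each returns a list of dicts, best first, with "confidence" (0 to 1); they miss things now and then, are a little off and sometimes report something else, mostly with a low value. They report only what shows in the picture. A call takes as long as a camera call.
- finder.look_for(query, camera): "extent" ([left, top, right, bottom] in pixels, round what is visible of it).
- finder.silhouettes(query, camera): "pixels" (420x560 bool, what is visible of it) and "extent" ([left, top, right, bottom] in pixels, round what is visible of it).
- finder.pinpoint(query, camera): "location" ([row, column] in pixels: a listed point, or the origin of a listed thing).
The state is a dict: "t": time; "q": joint angles; "qd": joint speeds; "joint_efforts": joint torques, N m; "eef_pos": TCP position; "ee_rot": TCP orientation; "force": force on the tool from outside, world axes, zero at the start; "moment": the same for the moment, N m; "width": finger opening in m.
Only numpy, scipy, OpenCV 4.12 (cv2) and the standard library are available. Lean on these libraries where they do the work, as an engineer would, in place of code of your own. Each camera call takes 0.05 s, during which the arm holds its last target.

## Working session

There is one attempt and no reset: what is moved stays moved. The work goes in short steps, Python scripts to look and compute and a tool call to move; the robot and the scene stay as the last step left them, time stands still between calls to the robot, and variables do not carry over. Pictures are saved under pics/ and viewed, and the job is handed in when it is done.

Besides the shell and the picture viewer there is one more tool, called after "Emit:" as name(argument=value, ...) on one line, values as JSON. play_rows: Moves the arm, as the interface text tells. Its arguments: {"type":"object","properties":{"steps":{"type":"array"},"newtons":{"type":"number"}},"required":["steps"]}

```bash
mkdir -p pics
python3 - <<'E'
from station import telemetry, optics, finder
import cv2
print(telemetry.get_state())
for n in("scene","top"):
    im=optics.grab_frame(n); cv2.imwrite(f"pics/{n}0.png",im[:,:,::-1])
    c=optics.calibration(n);print(n,c)
    for q in("dish_bar_mid","petri_dish"):
        print(q,finder.pinpoint(q,n))
    for q in("dish_bar","jar_bar"): print(q,finder.look_for(q,n))
E
```

```text
{'t': 0.0, 'q': array([ 1.45911125e+00,  3.59401890e-01,  1.10444118e-02, -3.67923275e-04,
       -1.22410990e+00, -2.88099224e-01]), 'qd': array([-0.00064653, -0.00107515,  0.00087573,  0.00058439,  0.00210751,
        0.00078366]), 'joint_efforts': array([-2.26786622e-03, -5.82717025e+01,  2.93043870e+01,  6.99736655e+00,
        6.81309117e-03, -1.51407144e-04]), 'eef_pos': array([0.26264492, 0.621587  , 0.40370324]), 'ee_rot': array([ 0.08403287,  1.56908984, -1.88667306]), 'force': array([-0.14013999,  0.09221896,  0.20029572]), 'moment': array([ 0.06727926,  0.05554203, -0.05151647]), 'width': 0.08756413836504016}
scene {'fx': 428.8456309061434, 'fy': 428.8456309061434, 'cx': 271.561222716429, 'cy': 201.4283336616541, 'k1': -0.10420565604358648, 'T': array([[-0.75104115, -0.34271746,  0.56434204,  0.00992533],
       [-0.66015252,  0.40486861, -0.6326769 ,  0.57116815],
       [-0.01165496, -0.8477182 , -0.53031878,  0.57413493],
       [ 0.        ,  0.        ,  0.        ,  1.        ]])}
dish_bar_mid [{'location': [306.3, 184.5], 'confidence': 0.91}]
petri_dish [{'location': [278.5, 144.5], 'confidence': 0.83}]
dish_bar [{'extent': [137.5, 281.2, 219.9, 350.2], 'confidence': 0.61}]
jar_bar [{'extent': [326.6, 182.1, 380.7, 219.7], 'confidence': 0.58}]
top {'fx': 477.1229881078509, 'fy': 477.1229881078509, 'cx': 272.39958007066724, 'cy': 206.9399663116667, 'k1': -0.13277043804237804, 'T': array([[ 0.00977859, -0.99590173,  0.08991174,  0.41001002],
       [-0.99976007, -0.0079746 ,  0.02040139, -0.01143651],
       [-0.01960077, -0.09008966, -0.99574076,  1.1640423 ],
       [ 0.        ,  0.        ,  0.        ,  1.        ]])}
dish_bar_mid [{'location': [231.2, 145.8], 'confidence': 0.64}]
petri_dish [{'location': [192.4, 151.4], 'confidence': 0.8}]
dish_bar [{'extent': [114.5, 223.7, 180.4, 239.3], 'confidence': 0.56}]
jar_bar [{'extent': [323.2, 231.8, 394.8, 253.0], 'confidence': 0.71}]
```

View pics/scene0.png

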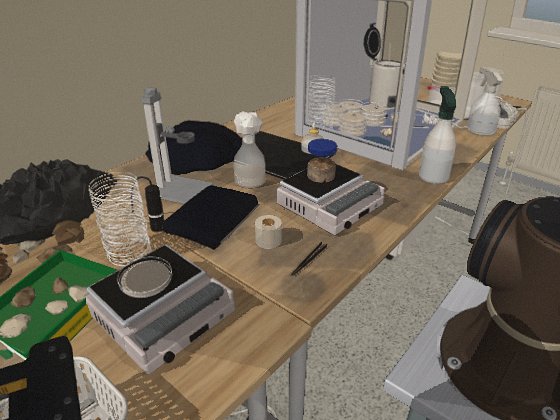

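View pics/top0.png

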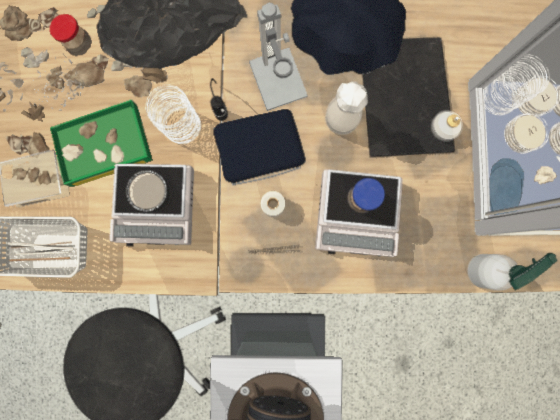

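```bash
cat > h.py <<'E'
import numpy as np, cv2
from station import optics
from scipy.spatial.transform import Rotation as R
def ray(n,rc):
    c=optics.calibration(n)
    x=np.array([(rc[1]-c['cx'])/c['fx'],(rc[0]-c['cy'])/c['fy']]); rd=np.linalg.norm(x); r=rd
    for _ in range(30): r=rd/(1+c['k1']*r*r)
    x=x*r/max(rd,1e-9)
    T=c['T']; return T[:3,3],T[:3,:3]@np.array([x[0],x[1],1])
def onz(n,rc,z):
    o,d=ray(n,rc); return o+d*(z-o[2])/d[2]
def proj(n,p):
    c=optics.calibration(n);q=np.linalg.inv(c['T'])@np.append(p,1);x=q[:2]/q[2]
    x=x*(1+c['k1']*(x@x)); return x[1]*c['fy']+c['cy'],x[0]*c['fx']+c['cx']
E
python3 - <<'E'
from h import *
print(onz('scene',[306.3,184.5],.064),onz('top',[231.2,145.8],.064))
print(onz('scene',[278.5,144.5],.071),onz('top',[192.4,151.4],.071))
E
```

```text
[0.44830423 0.29647479 0.064     ] [0.44996901 0.3068385  0.064     ]
[0.54719529 0.3046412  0.071     ] [0.54059362 0.29441172 0.071     ]
```

The scene picture shows the dish shaker lower left, with its bar centred near px (185,308). In the top picture it is at left, with the bar near px (150,231). The jar shaker is on the right. I'll zoom in to refine the bar ends.

Run:
```python
import cv2
a=cv2.imread('pics/scene0.png')[240:375,75:245]; b=cv2.imread('pics/top0.png')[155:255,95:210]
cv2.imwrite('pics/z1.png',cv2.resize(a,None,fx=4.4,fy=4.4,interpolation=cv2.INTER_CUBIC))
cv2.imwrite('pics/z2.png',cv2.resize(b,None,fx=6,fy=6,interpolation=cv2.INTER_CUBIC))
```

```text
(no output)
```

View pics/z1.png

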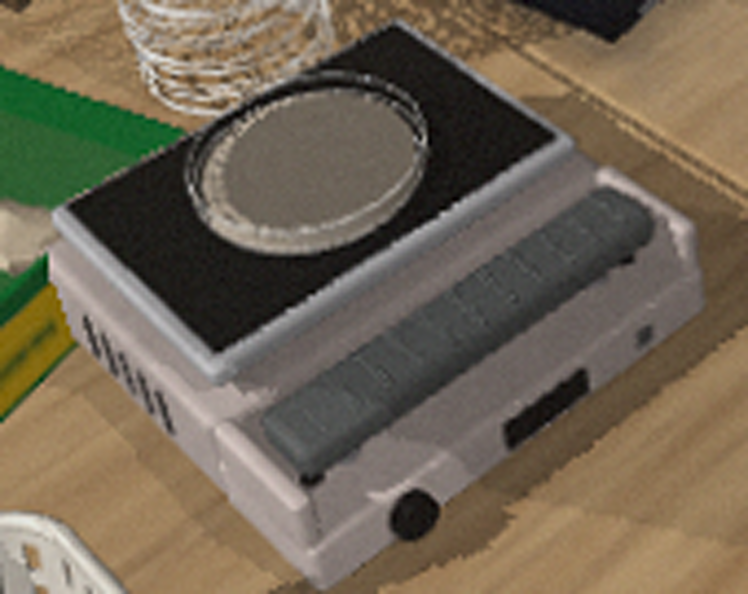

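View pics/z2.png

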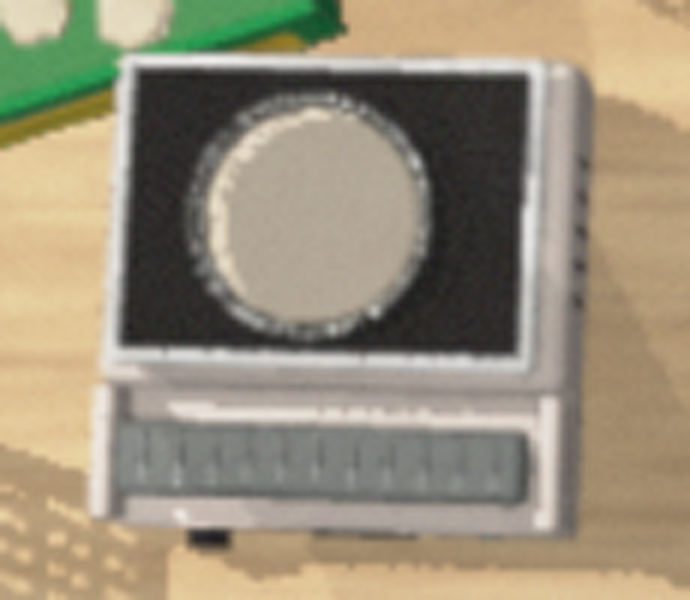

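Run:
```python
from h import *
from station import telemetry
f=lambda u,v:(240+v/4.4,75+u/4.4); g=lambda u,v:(155+v/6,95+u/6)
for p in [(268,422),(312,458),(606,190),(655,218)]: print('s',onz('scene',f(*p),.064))
for p in [(118,425),(118,485),(525,432),(525,500)]: print('t',onz('top',g(*p),.064))
# platform corners z .071
for p in [(118,58),(545,62),(108,360),(535,372)]: print('tp',onz('top',g(*p),.071))
for p in [(397,22),(572,142),(215,375),(55,212)]: print('sp',onz('scene',f(*p),.071))
# estimate
s=telemetry.get_state()
for n,e in (('a',s['ee_rot']),):print(R.from_euler('xyz',e).as_matrix())
```

```text
s [0.4555517  0.38616903 0.064     ]
s [0.43099344 0.38501791 0.064     ]
s [0.45438262 0.22878703 0.064     ]
s [0.4282943  0.22696097 0.064     ]
t [0.46162828 0.38267758 0.064     ]
t [0.43806801 0.38184204 0.064     ]
t [0.46079953 0.2198597  0.064     ]
t [0.43445776 0.21922388 0.064     ]
tp [0.60644178 0.38635138 0.071     ]
tp [0.60484835 0.21453434 0.071     ]
tp [0.48670387 0.38518989 0.071     ]
tp [0.48368389 0.21506279 0.071     ]
sp [0.59719594 0.22196485 0.071     ]
sp [0.47947151 0.22356141 0.071     ]
sp [0.4814541  0.38927756 0.071     ]
sp [0.60115499 0.38585213 0.071     ]
[[-7.82605649e-06  9.21139244e-01 -3.89233212e-01]
 [ 7.47563697e-06 -3.89233212e-01 -9.21139244e-01]
 [-1.00000000e+00 -1.01186539e-05 -3.83994148e-06]]
```

Emit:
play_rows(steps=[{"gripper": 0, "ax": -0.95}, {"gripper": 0, "ax": -0.95}, {"gripper": 0, "ax": -0.95}, {"gripper": 0, "ax": -0.95}, {"gripper": 0, "ty": 0.52, "tz": 0.91}, {"gripper": 0, "ty": 0.52, "tz": 0.91}, {"gripper": 0, "ty": 0.52, "tz": 0.91}, {"gripper": 0, "ty": 0.52, "tz": 0.91}, {"gripper": 0, "ty": 0.52, "tz": 0.91}, {"gripper": 0, "ty": 0.52, "tz": 0.91}, {"gripper": 0, "ty": 0.52, "tz": 0.91}, {"gripper": 0, "ty": 0.52, "tz": 0.91}, {"gripper": 0, "ty": 0.52, "tz": 0.91}, {"gripper": 0, "ty": 0.52, "tz": 0.91}, {"gripper": 0, "ty": 0.52, "tz": 0.91}, {"gripper": 0, "ty": 0.52, "tz": 0.91}, {"gripper": 0, "ty": 0.52, "tz": 0.91}, {"gripper": 0, "ty": 0.52, "tz": 0.91}, {"gripper": 0}, {"gripper": 0}], newtons=20)

```text
invalid input
```

Emit:
play_rows(steps=[{"gripper": 0, "tx": 0, "ty": 0, "tz": 0, "ax": -0.95, "ay": 0, "az": 0}, {"gripper": 0, "tx": 0, "ty": 0, "tz": 0, "ax": -0.95, "ay": 0, "az": 0}, {"gripper": 0, "tx": 0, "ty": 0, "tz": 0, "ax": -0.95, "ay": 0, "az": 0}, {"gripper": 0, "tx": 0, "ty": 0, "tz": 0, "ax": -0.95, "ay": 0, "az": 0}], newtons=20)

```text
t: 0.83
eef_pos: [0.2627, 0.6217, 0.4047]
ee_rot: [3.136, 1.571, 1.568]
force: [0.3, -0.4, 0.0]
width: 0.0663
```

Emit:
play_rows(steps=[{"gripper": 0, "tx": 0, "ty": 0.52, "tz": 0.91, "ax": 0, "ay": 0, "az": 0}, {"gripper": 0, "tx": 0, "ty": 0.52, "tz": 0.91, "ax": 0, "ay": 0, "az": 0}, {"gripper": 0, "tx": 0, "ty": 0.52, "tz": 0.91, "ax": 0, "ay": 0, "az": 0}, {"gripper": 0, "tx": 0, "ty": 0.52, "tz": 0.91, "ax": 0, "ay": 0, "az": 0}, {"gripper": 0, "tx": 0, "ty": 0.52, "tz": 0.91, "ax": 0, "ay": 0, "az": 0}, {"gripper": 0, "tx": 0, "ty": 0.52, "tz": 0.91, "ax": 0, "ay": 0, "az": 0}, {"gripper": 0, "tx": 0, "ty": 0.52, "tz": 0.91, "ax": 0, "ay": 0, "az": 0}, {"gripper": 0, "tx": 0, "ty": 0.52, "tz": 0.91, "ax": 0, "ay": 0, "az": 0}, {"gripper": 0, "tx": 0, "ty": 0.52, "tz": 0.91, "ax": 0, "ay": 0, "az": 0}, {"gripper": 0, "tx": 0, "ty": 0.52, "tz": 0.91, "ax": 0, "ay": 0, "az": 0}, {"gripper": 0, "tx": 0, "ty": 0.52, "tz": 0.91, "ax": 0, "ay": 0, "az": 0}, {"gripper": 0, "tx": 0, "ty": 0.52, "tz": 0.91, "ax": 0, "ay": 0, "az": 0}, {"gripper": 0, "tx": 0, "ty": 0.52, "tz": 0.91, "ax": 0, "ay": 0, "az": 0}, {"gripper": 0, "tx": 0, "ty": 0.52, "tz": 0.91, "ax": 0, "ay": 0, "az": 0}, {"gripper": 0, "tx": 0, "ty": 0, "tz": 0, "ax": 0, "ay": 0, "az": 0}, {"gripper": 0, "tx": 0, "ty": 0, "tz": 0, "ax": 0, "ay": 0, "az": 0}])

```text
t: 2.17
eef_pos: [0.4446, 0.3018, 0.4049]
ee_rot: [2.578, 1.57, 1.003]
force: [-0.3, 0.2, 0.7]
width: 0.0003
```

Emit:
play_rows(steps=[{"gripper": 0, "tx": 0.8, "ty": 0, "tz": 0, "ax": 0, "ay": 0, "az": 0}, {"gripper": 0, "tx": 0.8, "ty": 0, "tz": 0, "ax": 0, "ay": 0, "az": 0}, {"gripper": 0, "tx": 0.8, "ty": 0, "tz": 0, "ax": 0, "ay": 0, "az": 0}, {"gripper": 0, "tx": 0.8, "ty": 0, "tz": 0, "ax": 0, "ay": 0, "az": 0}, {"gripper": 0, "tx": 0.8, "ty": 0, "tz": 0, "ax": 0, "ay": 0, "az": 0}, {"gripper": 0, "tx": 0.8, "ty": 0, "tz": 0, "ax": 0, "ay": 0, "az": 0}, {"gripper": 0, "tx": 0.7, "ty": 0, "tz": 0, "ax": 0, "ay": 0, "az": 0}, {"gripper": 0, "tx": 0, "ty": 0, "tz": 0, "ax": 0, "ay": 0, "az": 0}, {"gripper": 0, "tx": 0, "ty": 0, "tz": 0, "ax": 0, "ay": 0, "az": 0}])

```text
t: 2.92
eef_pos: [0.4438, 0.3035, 0.2667]
ee_rot: [-0.531, 1.569, -2.103]
force: [0.6, 0.1, 0.4]
width: 0.0005
```

Run:
```python
from station import telemetry, optics
import cv2
for n,(a,b,c,d),k in(("scene",(230,375,75,245),4.1),("top",(155,255,95,210),6)):
    im=optics.grab_frame(n); cv2.imwrite(f"pics/{n}1.png",cv2.resize(im[a:b,c:d,::-1],None,fx=k,fy=k,interpolation=cv2.INTER_CUBIC))
print(telemetry.get_state()['eef_pos'])
```

```text
[0.44434414 0.30375726 0.26829167]
```

View pics/scene1.png

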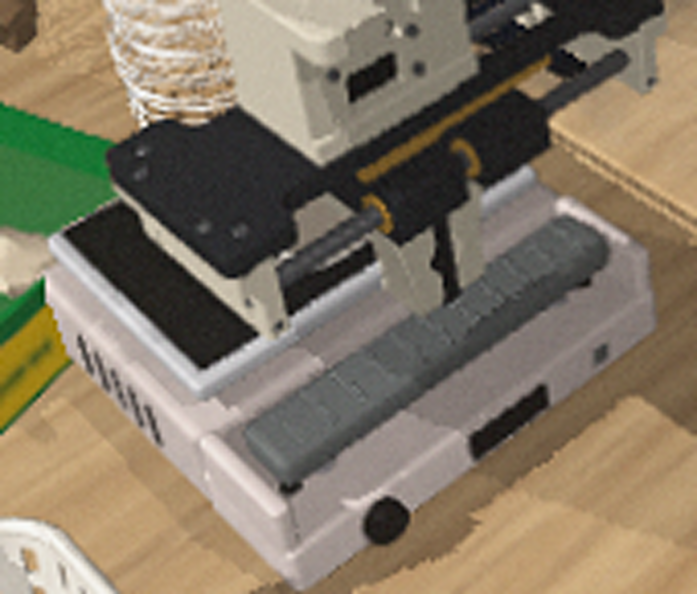

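View pics/top1.png

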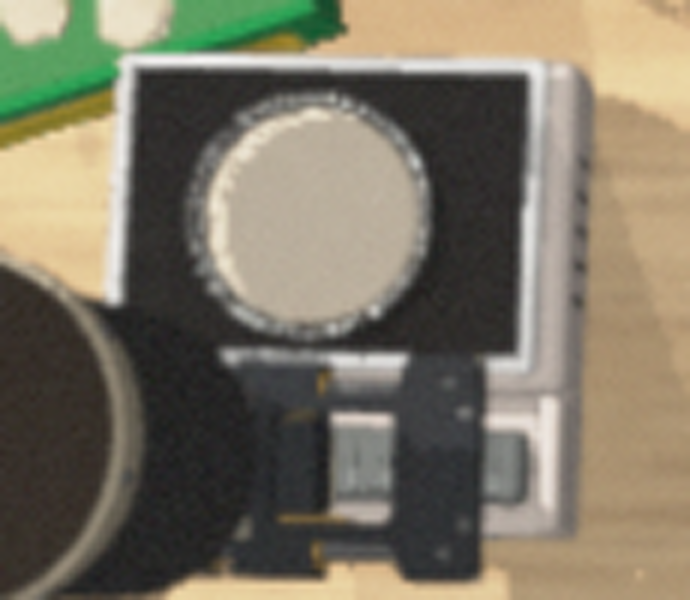

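The fingers are centred over the bar and the body clears the dish, so I'm pressing slowly.

Emit:
play_rows(steps=[{"gripper": 0, "tx": 0.3, "ty": 0, "tz": 0, "ax": 0, "ay": 0, "az": 0}, {"gripper": 0, "tx": 0.3, "ty": 0, "tz": 0, "ax": 0, "ay": 0, "az": 0}, {"gripper": 0, "tx": 0.2, "ty": 0, "tz": 0, "ax": 0, "ay": 0, "az": 0}, {"gripper": 0, "tx": 0.1, "ty": 0, "tz": 0, "ax": 0, "ay": 0, "az": 0}, {"gripper": 0, "tx": 0.1, "ty": 0, "tz": 0, "ax": 0, "ay": 0, "az": 0}, {"gripper": 0, "tx": 0.1, "ty": 0, "tz": 0, "ax": 0, "ay": 0, "az": 0}, {"gripper": 0, "tx": 0.1, "ty": 0, "tz": 0, "ax": 0, "ay": 0, "az": 0}, {"gripper": 0, "tx": 0, "ty": 0, "tz": 0, "ax": 0, "ay": 0, "az": 0}, {"gripper": 0, "tx": 0, "ty": 0, "tz": 0, "ax": 0, "ay": 0, "az": 0}])

```text
t: 3.77
eef_pos: [0.4442, 0.3029, 0.2371]
ee_rot: [1.965, 1.571, 0.392]
force: [0.2, 0.6, 0.0]
width: 0.0003
```

Emit:
play_rows(steps=[{"gripper": 0, "tx": 0.1, "ty": 0, "tz": 0, "ax": 0, "ay": 0, "az": 0}, {"gripper": 0, "tx": 0.1, "ty": 0, "tz": 0, "ax": 0, "ay": 0, "az": 0}])

```text
t: 3.93
eef_pos: [0.4443, 0.303, 0.2324]
ee_rot: [2.385, 1.57, 0.812]
force: [0.0, -0.7, 2.2]
width: 0.0003
```

Emit:
play_rows(steps=[{"gripper": 0, "tx": 0.1, "ty": 0, "tz": 0, "ax": 0, "ay": 0, "az": 0}])

```text
t: 4.02
eef_pos: [0.4443, 0.303, 0.2297]
ee_rot: [2.354, 1.57, 0.781]
force: [-0.3, -0.5, 2.3]
width: 0.0003
```

Emit:
play_rows(steps=[{"gripper": 0, "tx": 0.06, "ty": 0, "tz": 0, "ax": 0, "ay": 0, "az": 0}, {"gripper": 0, "tx": 0, "ty": 0, "tz": 0, "ax": 0, "ay": 0, "az": 0}])

```text
t: 4.18
eef_pos: [0.4443, 0.3031, 0.2281]
ee_rot: [2.128, 1.57, 0.555]
force: [0.9, 0.0, 1.1]
width: 0.0006
```

Tip z is about 0.050 and there's no hard stop yet. Continuing in 1 mm steps until the force rises.

Emit:
play_rows(steps=[{"gripper": 0, "tx": 0.05, "ty": 0, "tz": 0, "ax": 0, "ay": 0, "az": 0}, {"gripper": 0, "tx": 0, "ty": 0, "tz": 0, "ax": 0, "ay": 0, "az": 0}])

```text
t: 4.35
eef_pos: [0.4443, 0.3031, 0.2279]
ee_rot: [2.056, 1.57, 0.484]
force: [-1.8, -2.0, 12.5]
width: 0.0006
```

Emit:
play_rows(steps=[{"gripper": 0, "tx": 0.04, "ty": 0, "tz": 0, "ax": 0, "ay": 0, "az": 0}, {"gripper": 0, "tx": 0, "ty": 0, "tz": 0, "ax": 0, "ay": 0, "az": 0}])

```text
t: 4.52
eef_pos: [0.4443, 0.3031, 0.2277]
ee_rot: [1.987, 1.57, 0.415]
force: [-5.2, -2.6, 21.1]
width: 0.0006
```

The bar is on its stops: 21 N, with z no longer changing. Releasing straight up and retreating.

Emit:
play_rows(steps=[{"gripper": 0, "tx": -0.1, "ty": 0, "tz": 0, "ax": 0, "ay": 0, "az": 0}, {"gripper": 0, "tx": -0.2, "ty": 0, "tz": 0, "ax": 0, "ay": 0, "az": 0}, {"gripper": 0, "tx": -0.5, "ty": 0, "tz": 0, "ax": 0, "ay": 0, "az": 0}, {"gripper": 0, "tx": -0.8, "ty": 0, "tz": 0, "ax": 0, "ay": 0, "az": 0}, {"gripper": 0, "tx": -0.9, "ty": 0, "tz": 0, "ax": 0, "ay": 0, "az": 0}, {"gripper": 0, "tx": -0.9, "ty": 0, "tz": 0, "ax": 0, "ay": 0, "az": 0}, {"gripper": 0, "tx": -0.9, "ty": 0, "tz": 0, "ax": 0, "ay": 0, "az": 0}, {"gripper": 0, "tx": -0.9, "ty": 0, "tz": 0, "ax": 0, "ay": 0, "az": 0}, {"gripper": 0, "tx": -0.9, "ty": 0, "tz": 0, "ax": 0, "ay": 0, "az": 0}, {"gripper": 0, "tx": -0.7, "ty": 0, "tz": 0, "ax": 0, "ay": 0, "az": 0}, {"gripper": 0, "tx": -0.4, "ty": -0.2, "tz": -0.9, "ax": 0, "ay": 0, "az": 0}, {"gripper": 0, "tx": 0, "ty": -0.2, "tz": -0.9, "ax": 0, "ay": 0, "az": 0}, {"gripper": 0, "tx": 0, "ty": -0.2, "tz": -0.9, "ax": 0, "ay": 0, "az": 0}, {"gripper": 0, "tx": 0, "ty": -0.2, "tz": -0.9, "ax": 0, "ay": 0, "az": 0}, {"gripper": 0, "tx": 0, "ty": -0.2, "tz": -0.9, "ax": 0, "ay": 0, "az": 0}, {"gripper": 0, "tx": 0, "ty": -0.2, "tz": -0.9, "ax": 0, "ay": 0, "az": 0}, {"gripper": 0, "tx": 0, "ty": -0.2, "tz": -0.9, "ax": 0, "ay": 0, "az": 0}, {"gripper": 0, "tx": 0, "ty": -0.2, "tz": -0.9, "ax": 0, "ay": 0, "az": 0}, {"gripper": 0, "tx": 0, "ty": 0, "tz": 0, "ax": 0, "ay": 0, "az": 0}, {"gripper": 0, "tx": 0, "ty": 0, "tz": 0, "ax": 0, "ay": 0, "az": 0}])

```text
t: 6.18
eef_pos: [0.404, 0.4838, 0.4049]
ee_rot: [-0.533, 1.569, -2.105]
force: [-0.1, -0.2, -1.1]
width: 0.0004
```

Run:
```python
from station import telemetry, optics, finder
import cv2
for n,(a,b,c,d),k in(("scene",(240,375,75,245),4.4),("top",(155,255,95,210),6)):
    im=optics.grab_frame(n); cv2.imwrite(f"pics/{n}2f.png",im[:,:,::-1]);cv2.imwrite(f"pics/{n}2.png",cv2.resize(im[a:b,c:d,::-1],None,fx=k,fy=k,interpolation=cv2.INTER_CUBIC))
print(finder.pinpoint('petri_dish','top'),telemetry.get_state()['force'],telemetry.get_state()['eef_pos'])
```

```text
[{'location': [190.9, 147.9], 'confidence': 0.93}] [ 0.40125924  0.46275351 -0.73204867] [0.40457117 0.48228289 0.40575301]
```

View pics/scene2.png

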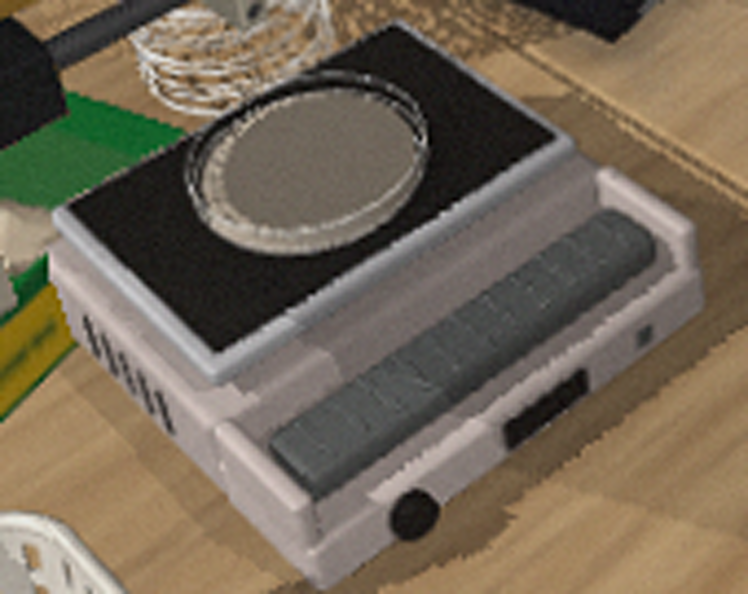

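View pics/scene2f.png

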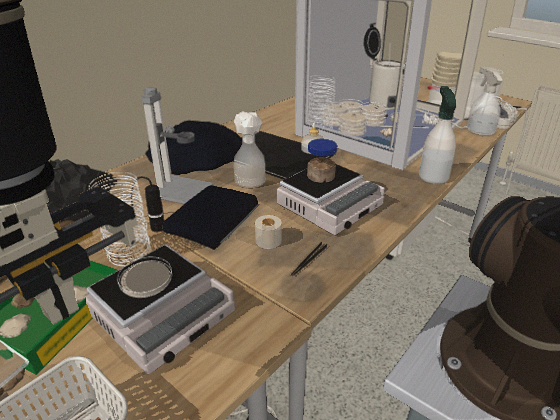

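View pics/top2.png

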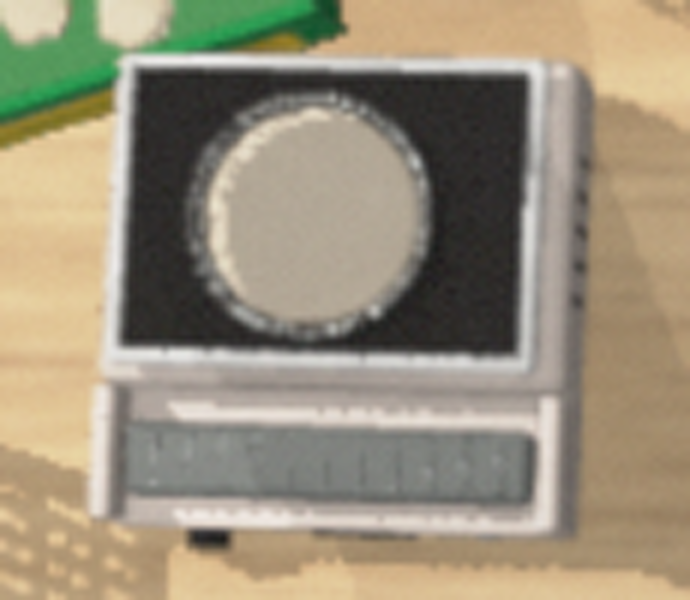

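The pictures show the bar sunk at both ends, the dish unmoved (same pixels) and the jar bar up. A quick check that it is level:

Run:
```python
from h import *
f=lambda u,v:(240+v/4.4,75+u/4.4)
for p,x in [((268,422),0),((312,458),0),((606,190),0),((655,218),0)]:
    P=onz('scene',f(*p),.064); P[2]=.050; r,c=proj('scene',P); print(p,'-> expected',round((c-75)*4.4),round((r-240)*4.4))
```

```text
(268, 422) -> expected 276 449
(312, 458) -> expected 319 485
(606, 190) -> expected 609 216
(655, 218) -> expected 658 244
```

Both ends match full travel to within about 1 to 2 camera pixels. Handing in.

```bash
python3 -c "
from station import job_done
print(job_done())"
```

```text
the job is handed in; nothing more can be done
None
```

The stop bar of the petri-dish shaker is fully down and released, and the job was handed in at about 6.3 s of the 26 s allowed.

- **Press:** I pressed with the shut fingertips at about (0.444, 0.303), near the middle of the bar. The force rose to 21 N with no further travel, at a fingertip height of 0.050 m, which is the bar's fully-down height. I then lifted straight up and moved clear.
- **Bar level:** In the pictures taken after release, both ends of the bar sit where 14 mm of travel would put them, to within about 1–2 camera pixels, so it stayed down and level.
- **Dish:** It looks unmoved by eye in both cameras. The dish finder's top-camera reading shifted from (192.4, 151.4) to (190.9, 147.9). I put that down to detector noise, because the dish's outline in the picture did not change.
- **Jar shaker:** The arm never went near it, and its bar looks unchanged in the full scene picture. I checked that only by eye.
- **Tool call:** My first move call was rejected as invalid input and nothing moved. It worked once every row listed all its values.

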